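# Reseat a crooked culture-dish lid

### The arm

A 6-joint arm with a two-finger parallel gripper is mounted at the origin on a cart in front of the work surface, level with it; the furniture and walls round the work are solid. World frame = base frame: x ahead of the robot, y to its left, z up, the work surface at z = 0. Lengths are in mm, angles in rad, forces in N, time in s.
With the tool pointing down it reaches from about 300 to 775 mm from the base axis. Payload 14.6 kg.
Tool frame: the origin (TCP) lies midway between the tips of the shut fingers; the grasp point (between the pads) lies 19 mm behind it; x points along the fingers, z is the direction in which the jaws open and shut, and the axes are right-handed (so a half turn about x gives the same grasp; the last joint's range is limited). The gripper opens to 94 mm and grips with 3 to 60 N. Pads are 16 mm wide; open, the fingers measure 119 mm over their backs; the gripper's body (75 mm by 177 mm) begins 78 mm behind the grasp point.
Start: joints at [1.157, 0.3, 1.521, -0, 1.321, -0.067], TCP at [186.936, 517.247, 205.446] pointing down, gripper open.
Joint ranges: [-3.03, 3.03], [-0.79, 2.21], [0.23, 2.52], [-1.04, 4.18], [0, 3.07], [-2.55, 2.55]. Speed limits (rad/s): [2.22, 2.22, 2.57, 3.14, 3.14, 3.14].

### API

Orientations are given as [roll, pitch, yaw] about the fixed x, y, z axes, in that order (R = Rz(yaw) Ry(pitch) Rx(roll)).
In Python, from cell import * gives the robot as it stands.
- The arm moves only by the tool play_rows, never from a script. Its argument "motion" is one flat list of numbers, 7 for each row, row after row: the turn, a rotation vector about the tool's x, y, z in rad, then the shift along the tool's x, y, z in m, then the closure, from -1 (fully open) to 1 (shut), so that 0 is half open. In form: [rx, ry, rz, x, y, z, fingers, rx, ry, rz, x, y, z, fingers, ...]. A call has 1 to 20 rows; each row shifts and turns the pose as measured when the row begins, along the tool's axes as they then stand; what a row does not reach is not made up. A row lasts 1/10 s, in which the tool goes at most 50 mm and 8.59 degrees, less where a joint would pass 70% of its speed; a pose out of reach is approached as far as the arm can. A call with a gripper value outside its range is refused whole. The fingers move at their own pace and stop on an object; "newtons" is the grip in N (left out, the last holds). Time passes only in rows, so rows that do not move let the fingers close. It gives the time, the measured TCP pose, the force and the opening at its end, in the units of the state.
- read_state(): the state, without advancing time (a new reading comes with each control period).
- camera(name): name is "scene" or "top" or "wrist"; returns (picture, depth): 420x560x3 uint8, blue, green, red; 420x560 float32, mm along the optical axis (not along the pixel's ray), 0 where there is no reading.
- camera_params(name): a dict with "fx", "fy", "cx", "cy" (pixels), "T" (4x4, takes a point from camera to world coordinates). Camera axes: x right, y down, z forward; pixel columns grow to the right and rows downward; lengths in mm; the calibration is good to about 2 mm. The wrist camera is an equidistant fisheye: a pixel r from the principal point sees the ray r / f radians off the axis. A picture is of the moment at which its call begins: read the wrist's pose just before it. camera_params takes no time and is no camera call; for the wrist camera it gives the pose at the moment of the call.
- sign_off(): hands the job in, once; it reports no verdict.
Trained networks look in the newest picture that a camera, given by its name, has taken for a name from the list of things; names that differ only in an ending like _2 or _b are one class to them, and where a whole thing is asked for, a point or a joint stands for the part that bears it (a point fixed in the world has none). Each returns a list of dicts, best first, with "conf" (0 to 1); they miss things now and then, are a little off and sometimes report something else, mostly with a low value. They report only what shows in the picture. A call takes as long as a camera call. They do not tell look-alikes from the thing itself.
- masks_of(camera, name): "region" (420x560 bool, what is visible of it).
- place_of(camera, name): "at" ([x, y, z] in mm, in the coordinates of the camera as it stood for that picture, good to about 4 mm: a listed point, or the origin of a listed thing).
The state is a dict: "clock": time; "joints": joint angles; "qd": joint speeds; "effort": joint torques, N m; "eef_pos": TCP position; "eef_rot": TCP orientation; "wrist_force": force on the tool from outside, world axes, zero at the start; "moment": the same for the moment, N m; "finger_gap": finger opening in mm.
Only numpy, scipy, OpenCV 4.12 (cv2) and the standard library are available. Lean on these libraries where they do the work, as an engineer would, in place of code of your own. Each camera call takes 0.05 s, during which the arm holds its last target.

### The job

The lid of the small culture dish on the turntable was put back crooked: the edge with the blue mark is caught on top of the dish's rim. Raise that edge about a centimetre above the rim while the opposite edge stays down at the dish, and with it still raised draw the lid towards the marked side until you feel the skirt at the back bear gently on the outside of the dish's wall. Then lower the marked edge so that the lid lies flat, fully home and centred, and let go; do not take the whole lid off, do not force it, and leave the things round about where they are.

Things in the scene. Friction and masses are not known exactly. Their poses are not given: they have to be found in the camera images.
- turntable: Grey round turntable fixed to the worktop, with an open see-through culture dish clamped on it (amber gel inside); it cannot turn. Origin on the worktop at its centre, z up; +x points level to the side where the lid is caught (within 0.7 rad of world +x). Foot disc 90 mm across, 12 mm high; column at most 47 mm across up to 30 mm; the dish stands above that from 30 to 44 mm height.
- dish_rim (a point): Centre of the dish's mouth, at the height of its rim (44 mm above the worktop). Axes as turntable. The dish is 55 mm across outside, its wall 2 mm thick and 14 mm high. The lid is home when its origin coincides with this point.
- lid: Loose pale-blue see-through lid, about 30 g: top plate 63 mm across, 2 mm thick; skirt 2 mm thick, 59 mm across inside (2 mm play all round the dish), hanging 8 mm below the plate's inside face. Origin: centre of that inside face; z = plate's upward normal; +x points to the blue ink mark at the caught edge. Can be gripped across its diameter, along its y.
- caught_edge (a point): Point on the lid at the lower edge of the skirt below the blue mark, 30.5 mm from the lid's axis; axes as lid. At the start this edge is up (lid tilted about 0.2 rad): here the skirt stands on the dish's rim.
- back_edge (a point): Point on the lid at the lower edge of the skirt opposite the mark, 30.5 mm from the lid's axis; axes as lid. At the start the plate lies on the rim here, with the skirt outside the dish: the lid's centre is some 4 to 6 mm from the dish's axis towards this side.
- back_skirt: The back quarter of the lid's skirt, opposite the blue mark; a rigid part of the lid, with the lid's own origin and axes. Its inner face (29.5 mm from the lid's axis) is what meets the outside of the dish's wall when the lid is drawn towards the caught side. Thin: it may bear there with one to five newtons, not more. Both are hard: a millimetre of overtravel presses with several newtons.
- vial: Bystander: glass vial with black cap, 24 mm across, 56 mm high, origin at the centre of its underside; stands beside the turntable.
- check_weight: Bystander: brass-coloured check weight with a knob, 25 mm across, 30 mm high, origin at the centre of its underside.
- stopper: Bystander: red rubber stopper, 26 mm across and high, origin at the centre of its underside.
There are look-alikes about, which are no part of the job. What is shaped like the turntable but green or red is not meant.

How it is judged (in metres and radians):
On the way:
1. with the caught edge raised at least 6 mm above the rim and the opposite edge still below the rim, the back of the skirt bears on the dish's wall (z of caught_edge in the frame of dish_rim above 0.006 m and z of back_edge in the frame of dish_rim below -0.001 m and contact force between back_skirt and turntable above 0.5 N), for 0.3 s.
At the end, for the whole second after the job is handed in: The lid lies at rest, flat (within 0.04 rad) and fully home on the dish (within 1.5 mm of its seated height), its centre within 3.5 mm of the dish's axis (horizontal distance between lid and dish_rim below 0.0035 m and z of lid in the frame of dish_rim between -0.002 and 0.0015 m and angle between lid's own z axis and vertical below 0.04 rad and linear speed of lid below 0.02 m/s); the robot touches nothing.
It fails at once if the whole lid is taken off: its back edge rises more than 4 mm above the rim (z of back_edge in the frame of dish_rim above 0.004 m).
It fails at once if the dish is opened far too wide: the caught edge rises more than 30 mm above the rim (z of caught_edge in the frame of dish_rim above 0.03 m).
It fails at once if the lid is forced: more than 20 N between lid and dish, or more than 8 N between the back of the skirt and the dish's wall (contact force between lid and turntable above 20 N or contact force between back_skirt and turntable above 8 N).
It fails at once if a bystander (vial, check weight or stopper) is moved more than 20 mm or tipped (distance of any of vial, check_weight, stopper from where it was at the start of the episode above 0.02 m or angle between any of vial, check_weight, stopper's own z axis and vertical above 0.5 rad).
It also fails if it takes over 45 s, if anything falls off the work surface, if the arm or the gripper's body presses on something with over 40 N, if the wrist force passes 120 N, or if a joint passes its speed limit or range.

## Working session

There is one attempt and no reset: what is moved stays moved. The work goes in short steps, Python scripts to look and compute and a tool call to move; the robot and the scene stay as the last step left them, time stands still between calls to the robot, and variables do not carry over. Pictures are saved under pics/ and viewed, and the job is handed in when it is done.

Besides the shell and the picture viewer there is one more tool, called after ">>>" in YAML: its name, and indented under it one key for each argument. play_rows: Moves the arm, as the interface text tells. Its arguments: {"type":"object","properties":{"motion":{"type":"array","items":{"type":"number"}},"newtons":{"type":"number"}},"required":["motion"]}

```bash
ls; mkdir -p pics
python3 - <<'E'
from cell import *
import cv2
s=read_state();print({k:s[k] for k in s})
for n in ['scene','top']:
    im,d=camera(n);cv2.imwrite(f'pics/{n}0.png',im)
    import numpy as np;np.save(f'{n}_d.npy',d)
    p=camera_params(n);print(n,p)
    for o in ['turntable','lid','vial','check_weight','stopper','caught_edge','dish_rim','back_edge']:
        try:
            for r in place_of(n,o)[:4]:
                a=np.array(list(r['at'])+[1]);w=p['T']@a
                uv=(p['fx']*a[0]/a[2]+p['cx'],p['fy']*a[1]/a[2]+p['cy'])
                print(n,o,round(r['conf'],2),w[:3].round(1),np.round(uv))
        except Exception as e: print(o,e)
print(read_state()['clock'])
E
```

```text
pics
{'clock': 0.0, 'joints': array([ 1.15739362e+00,  3.00504008e-01,  1.52157299e+00,  7.98625388e-06,
        1.32071188e+00, -6.66247561e-02]), 'qd': array([-0.00014177, -0.00102043, -0.00107962,  0.00130902,  0.0011213 ,
        0.00044164]), 'effort': array([-4.01498128e-04, -5.31813598e+01, -3.52725792e+01,  7.08052190e-02,
        2.45075324e-02, -1.44893720e-04]), 'eef_pos': array([186.83568034, 517.0133331 , 204.8717058 ]), 'eef_rot': array([ 3.06850143,  1.56960008, -1.99066748]), 'wrist_force': array([-4.66423255e-01,  1.00736164e+00,  8.27536093e-04]), 'moment': array([ 0.01398708,  0.00808321, -0.01178067]), 'finger_gap': 93.90828419215255}
scene {'fx': 518.4048068416117, 'fy': 518.4048068416117, 'cx': 280.8322918422173, 'cy': 205.96559639808837, 'T': array([[ 6.24820296e-01, -4.08054144e-01,  6.65651120e-01,
        -5.14270927e+01],
       [-7.80562490e-01, -3.06876342e-01,  5.44563228e-01,
        -5.30569938e+02],
       [-1.79387009e-02, -8.59836453e-01, -5.10254326e-01,
         4.95502489e+02],
       [ 0.00000000e+00,  0.00000000e+00,  0.00000000e+00,
         1
[... 1335 characters left out ...]
.2   -1.4] [305. 267.]
top turntable 0.79 [494.4 121.9   1. ] [173. 233.]
top turntable 0.59 [ 5.642e+02 -3.810e+01  5.000e-01] [262. 192.]
top lid 0.78 [563.3 -36.3  44.6] [260. 186.]
top vial 0.82 [687.7 -73.2   2.1] [278. 126.]
top check_weight 0.59 [ 555.5 -158.7   -1.7] [329. 194.]
top check_weight 0.41 [532.  -45.9  36.6] [266. 204.]
top stopper 0.55 [452.1   6.    0.5] [239. 255.]
top stopper 0.28 [532.2 -42.9  35.9] [265. 204.]
top caught_edge 0.78 [592.1 -35.2  47.8] [259. 169.]
top dish_rim 0.89 [ 427.3 -113.6   44. ] [309. 263.]
top dish_rim 0.87 [493.  119.6  47.2] [169. 229.]
top dish_rim 0.59 [348.   78.1  38.8] [195. 316.]
top back_edge 0.85 [531.4 -46.3  35.7] [267. 205.]
0.9
```

View pics/scene0.png

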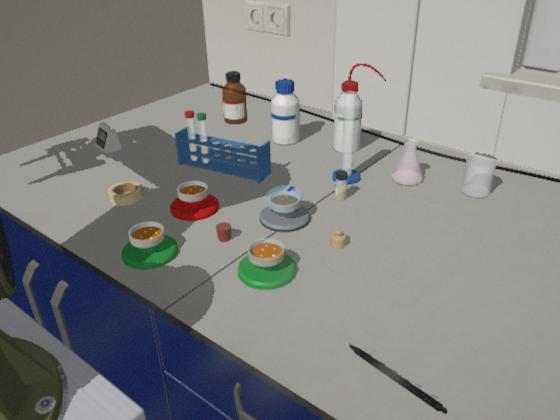

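View pics/top0.png

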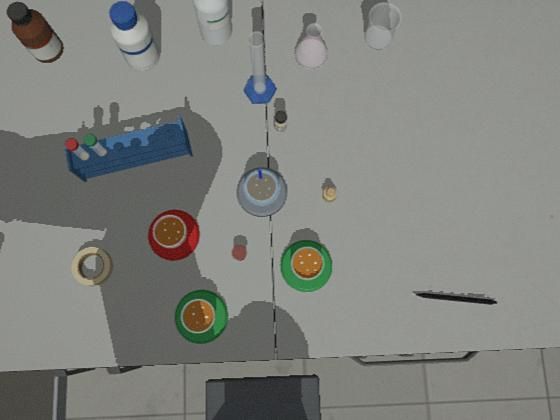

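Run:
```python
import cv2
a=cv2.imread('pics/scene0.png')[150:250,230:350];b=cv2.imread('pics/top0.png')[140:240,200:320]
cv2.imwrite('pics/crop0.png',cv2.hconcat([cv2.resize(a,(400,333),interpolation=3),cv2.resize(b,(400,333),interpolation=3)]))
```

```text
(no output)
```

View pics/crop0.png

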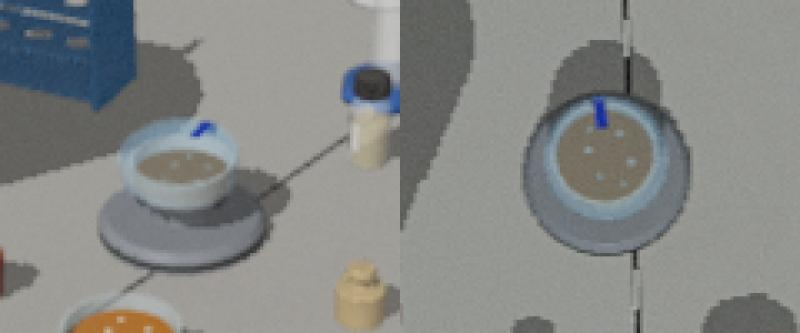

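The grey turntable with the lid and blue mark is at scene (284,207) and top (262,190). The look-alikes are red at scene (194,205), green at (150,250) and green at (267,265). I choose the grey one, and the crop shows the lid and its blue mark on the far side. Next is a closer look with the wrist camera.

```bash
cat > h.py <<'E'
from cell import *
import numpy as np, cv2
from scipy.spatial.transform import Rotation as R
def rot(s): return R.from_euler('xyz',s['eef_rot']).as_matrix()
def delta(s,p,Rt):
    R0=rot(s); 
    return R.from_matrix(R0.T@Rt).as_rotvec(), R0.T@(np.array(p)-s['eef_pos'])/1000
def toolR(psi,pitch=0):
    # tool x down, tool z along lid y (psi=lid heading); pitch>0 raises the lid's +x side
    c,s_=np.cos(psi),np.sin(psi)
    ly=np.array([-s_,c,0]); lx=np.array([c,s_,0]); x=np.array([0,0,-1.])
    M=np.column_stack([x,np.cross(ly,x),ly])
    return R.from_rotvec(-pitch*ly).as_matrix()@M
E
python3 - <<'E'
from h import *
s=read_state();R0=rot(s);print(R0.round(3))
for psi in (0.14,0.14+np.pi):
    rv,t=delta(s,[545,-37,205],toolR(psi)); print(rv.round(3),t.round(4))
p=camera_params('wrist');print(np.round(R0.T@(p['T'][:3,3]-s['eef_pos']),1),(R0.T@p['T'][:3,:3]).round(2),p['fx'],p['cx'],p['cy'])
E
```

```text
[[ 0.   -0.94  0.34]
 [ 0.    0.34  0.94]
 [-1.   -0.    0.  ]]
[-0.487  0.     0.   ] [ 5.000e-04 -5.251e-01 -3.995e-01]
[ 2.655  0.    -0.   ] [ 5.000e-04 -5.251e-01 -3.995e-01]
[-178.8   84.     0.5] [[ 0.   -0.29  0.96]
 [-0.   -0.96 -0.29]
 [ 1.    0.   -0.  ]] 325.19226210127806 282.1517025477006 209.89279832603376
```

>>> play_rows:
  motion: [0, 0, 0, 0, -0.0375, -0.0285, -1, 0, 0, 0, 0, -0.0375, -0.0285, -1, 0, 0, 0, 0, -0.0375, -0.0285, -1, 0, 0, 0, 0, -0.0375, -0.0285, -1, 0, 0, 0, 0, -0.0375, -0.0285, -1, 0, 0, 0, 0, -0.0375, -0.0285, -1, 0, 0, 0, 0, -0.0375, -0.0285, -1, 0, 0, 0, 0, -0.0375, -0.0285, -1, 0, 0, 0, 0, -0.0375, -0.0285, -1, 0, 0, 0, 0, -0.0375, -0.0285, -1, 0, 0, 0, 0, -0.0375, -0.0285, -1, 0, 0, 0, 0, -0.0375, -0.0285, -1, 0, 0, 0, 0, -0.0375, -0.0285, -1, 0, 0, 0, 0, -0.0375, -0.0285, -1, -0.1, 0, 0, 0, 0, 0, -1, -0.1, 0, 0, 0, 0, 0, -1, -0.1, 0, 0, 0, 0, 0, -1, -0.1, 0, 0, 0, 0, 0, -1, -0.087, 0, 0, 0, 0, 0, -1]

```text
clock: 2.8
eef_pos: [558.0, -61.4, 205.3]
eef_rot: [-1.292, 1.567, 0.436]
wrist_force: [0.4, -1.0, 0.3]
finger_gap: 93.8
```

```bash
cat > look.py <<'E'
from h import *
import sys
tag=sys.argv[1]
s=read_state();print(s['clock'],s['eef_pos'].round(1),s['joints'].round(2))
rv,t=delta(s,[563,-37,100],toolR(0.14));print(rv.round(3),t.round(4))
p=camera_params('wrist');im,d=camera('wrist');cv2.imwrite(f'pics/w{tag}.png',im);np.save(f'w{tag}.npy',d)
np.save(f'w{tag}T.npy',p['T'])
for o in ['turntable','lid','dish_rim','caught_edge','back_edge']:
    for r in place_of('wrist',o)[:4]:
        a=np.array(r['at']);w=p['T']@np.r_[a,1]
        th=np.arctan2(np.hypot(a[0],a[1]),a[2]);u=a[:2]/np.hypot(a[0],a[1])*th*p['fx']+[p['cx'],p['cy']]
        print(o,round(r['conf'],2),w[:3].round(1),u.round())
E
python3 look.py 1
```

```text
2.8 [558.  -61.4 205.3] [-0.18  0.32  1.49  0.    1.32 -1.9 ]
[0.017 0.001 0.004] [ 0.1053 -0.0084  0.0232]
turntable 0.82 [ 425.7 -106.4    2.8] [261.  69.]
turntable 0.81 [489.4 121.1   1.1] [432. 156.]
turntable 0.75 [ 3.508e+02  7.520e+01 -3.000e-01] [418.  42.]
turntable 0.66 [592.2 -35.6  42.4] [300. 226.]
lid 0.89 [564.4 -37.   49. ] [304. 203.]
dish_rim 0.9 [350.5  76.1  46.6] [435.  34.]
dish_rim 0.76 [489.2 122.8  37.4] [447. 161.]
dish_rim 0.7 [ 427.1 -110.8   42.9] [254.  64.]
caught_edge 0.93 [593.7 -36.6  45.9] [299. 228.]
caught_edge 0.62 [561.4 -36.8  51. ] [304. 201.]
back_edge 0.71 [529.5 -39.9  32.4] [305. 169.]
```

View pics/w1.png

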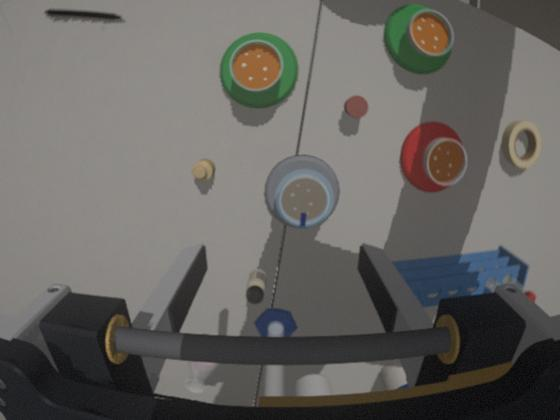

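```bash
cat > pc.py <<'E'
from h import *
def cloud(d,p,T,fish):
    v,u=np.mgrid[0:420,0:560];x=(u-p['cx'])/p['fx'];y=(v-p['cy'])/p['fy']
    if fish:
        r=np.hypot(x,y);k=np.where(r>1e-6,np.tan(np.minimum(r,1.5))/np.maximum(r,1e-6),1);x,y=x*k,y*k
    P=np.stack([x*d,y*d,d],-1)@T[:3,:3].T+T[:3,3]; P[d<=0]=np.nan;return P
def circ(xy):
    from scipy.optimize import least_squares
    A=np.c_[2*xy,np.ones(len(xy))];c=np.linalg.lstsq(A,(xy**2).sum(1),rcond=None)[0]
    f=least_squares(lambda q:np.hypot(xy[:,0]-q[0],xy[:,1]-q[1])-q[2],[c[0],c[1],np.sqrt(max(1,c[2]+c[0]**2+c[1]**2))],loss='soft_l1')
    return f.x
E
python3 - <<'E'
from pc import *
from scipy.spatial import ConvexHull
for n,dn,Tn in [('scene','scene_d.npy',None),('top','top_d.npy',None),('wrist','w1.npy','w1T.npy')]:
    p=camera_params(n);T=p['T'] if Tn is None else np.load(Tn)
    P=cloud(np.load(dn),p,T,n=='wrist').reshape(-1,3)
    P=P[(np.hypot(P[:,0]-563,P[:,1]+37)<60)]
    print(n,'hist',np.histogram(P[:,2],bins=np.arange(-4,64,4))[0])
    F=P[(P[:,2]>7)&(P[:,2]<16)]
    h=F[ConvexHull(F[:,:2]).vertices,:2];print(' foot',circ(h).round(1),np.median(F[:,2]).round(1))
    L=P[(P[:,2]>40)];
    if len(L)>20:
        h=L[ConvexHull(L[:,:2]).vertices,:2];print(' lid',circ(h).round(1))
        A=np.c_[L[:,:2]-[563,-37],np.ones(len(L))]
        w=np.ones(len(L))
        for i in range(20):
            q=np.linalg.lstsq(A*w[:,None],L[:,2]*w,rcond=None)[0];r=A@q-L[:,2];w=1/(1+(r/1)**2)
        print(' plane',q.round(3),'tilt',np.hypot(q[0],q[1]).round(3),'dir',np.arctan2(q[1],q[0]).round(3),len(L))
    im=cv2.imread({'scene':'pics/scene0.png','top':'pics/top0.png','wrist':'pics/w1.png'}[n]).reshape(-1,3).astype(int)
    PP=cloud(np.load(dn),p,T,n=='wrist').reshape(-1,3)
    m=(np.hypot(PP[:,0]-563,PP[:,1]+37)<45)&(im[:,0]-im[:,2]>80)&(im[:,0]-im[:,1]>60)
    print(' mark',m.sum(),np.nanmean(PP[m],0).round(1))
E
```

```text
scene hist [  3 642 119 168 597  35   7  20  25  21  36  61 123 304 248  16]
 foot [560.2 -37.1  44.4] 13.2
 lid [557.6 -37.1  31.6]
 plane [1.6000e-01 4.5000e-02 5.2098e+01] tilt 0.166 dir 0.274 752
 mark 12 [579.7 -35.8  55.6]
top hist [563 839 110 555 224   0   0   0   0   0   3  36 357 453 217   6]
 foot [563.2 -36.8  44.6] 11.0
 lid [559.6 -37.6  31.2]
 plane [1.5600e-01 4.1000e-02 4.9944e+01] tilt 0.161 dir 0.259 1069
 mark 24 [582.6 -36.5  53.5]
wrist hist [1130 1907  149 1142  327    0    0    0    0    0    1   17  864 1277
  464    0]
 foot [562.4 -36.5  44.3] 11.2
 lid [538.8 -40.8  49.3]
 plane [ -4.733  -0.501 160.246] tilt 4.759 dir -3.036 33005
 mark 0 [nan nan nan]<stdin>:21: RuntimeWarning: Mean of empty slice
```

```bash
cat > fitw.py <<'E'
from pc import *
import sys
from scipy.spatial import ConvexHull
n='wrist';tag=sys.argv[1]
p=camera_params(n);T=np.load(f'w{tag}T.npy');P=cloud(np.load(f'w{tag}.npy'),p,T,True)
im=cv2.imread(f'pics/w{tag}.png').astype(int)
r=np.hypot(P[...,0]-563,P[...,1]+37)
ok=(r<60)&(P[...,2]>41)&(P[...,2]<66)
L=P[ok];h=L[ConvexHull(L[:,:2]).vertices,:2];c=circ(h);print(' lid',c.round(1))
I=L[np.hypot(L[:,0]-c[0],L[:,1]-c[1])<27]
A=np.c_[I[:,:2]-[c[0],c[1]],np.ones(len(I))];w=np.ones(len(I))
for i in range(30):
    q=np.linalg.lstsq(A*w[:,None],I[:,2]*w,rcond=None)[0];e=A@q-I[:,2];w=1/(1+e**2)
print(' plane',q.round(3),'tilt',np.arctan(np.hypot(q[0],q[1])).round(3),'dir',np.arctan2(q[1],q[0]).round(3),len(I),'mad',np.median(abs(e)).round(2))
hsv=cv2.cvtColor(im.astype(np.uint8),cv2.COLOR_BGR2HSV)
m=(r<42)&(P[...,2]>30)&(abs(hsv[...,0].astype(int)-118)<14)&(hsv[...,1]>130)
v,u=np.nonzero(m);print(' mark',m.sum(),u.mean(),v.mean(),P[m].mean(0).round(1))
if len(u): M=P[m].mean(0);print(' heading',np.arctan2(M[1]-c[1],M[0]-c[0]).round(3))
F=P[(r<60)&(P[...,2]>7)&(P[...,2]<16)]
if len(F)>30:
    h=F[ConvexHull(F[:,:2]).vertices,:2];print(' foot',circ(h).round(1))
E
python3 fitw.py 1
```

```text
lid [558.5 -37.5  30.7]
 plane [1.5800e-01 4.1000e-02 4.9305e+01] tilt 0.161 dir 0.254 2019 mad 0.51
 mark 30 440.53333333333336 383.3 [534.9 -23.9 309.5]
 heading 2.618
 foot [562.4 -36.5  44.3]
```

Run:
```python
from h import *
s=read_state()
rv,t=delta(s,[559,-37.5,125],toolR(0.2));print(rv.round(3),t.round(4))
```

```text
[-0.049  0.001  0.004] [ 0.0805 -0.0042  0.0232]
```

>>> play_rows:
  motion: [-0.049, 0.001, 0.004, 0, -0.0021, 0.0115, -1, 0, 0, 0, 0.02, -0.0021, 0.0115, -1, 0, 0, 0, 0.03, 0, 0, -1, 0, 0, 0, 0.03, 0, 0, -1, 0, 0, 0, 0, 0, 0, -1]

```text
clock: 3.6
eef_pos: [558.7, -33.9, 124.3]
eef_rot: [-1.982, 1.569, -0.203]
wrist_force: [-0.7, -0.3, -0.2]
finger_gap: 93.8
```

```bash
sed -i 's/(P\[...,2\]>30)&/(P[...,2]>30)\&(P[...,2]<66)\&/' fitw.py; python3 look.py 2; python3 fitw.py 2
```

```text
3.6 [558.7 -33.9 124.3] [-0.13  0.4   1.59 -0.    1.16 -1.91]
[ 0.068 -0.001  0.002] [ 0.0243 -0.0035 -0.004 ]
turntable 0.97 [ 4.264e+02 -1.059e+02 -3.000e-01] [235.  52.]
turntable 0.72 [484.1 121.6  -2. ] [445. 164.]
turntable 0.7 [348.   76.1  -1.3] [434.  25.]
lid 0.91 [561.5 -37.2  49.4] [278. 221.]
dish_rim 0.8 [489.8 124.8  39.5] [466. 179.]
dish_rim 0.64 [ 425.8 -111.5   42.2] [221.  40.]
dish_rim 0.6 [351.3  77.2  43.3] [456.  18.]
caught_edge 0.86 [592.5 -36.7  41.4] [271. 251.]
back_edge 0.6 [531.  -39.   32.6] [283. 181.]
 lid [558.4 -37.1  31.3]
 plane [1.6200e-01 4.1000e-02 4.9227e+01] tilt 0.165 dir 0.247 3360 mad 0.45
 mark 91 274.83516483516485 245.02197802197801 [581.5 -35.3  53.3]
 heading 0.078
 foot [562.6 -36.7  44.5]
```

View pics/w2.png

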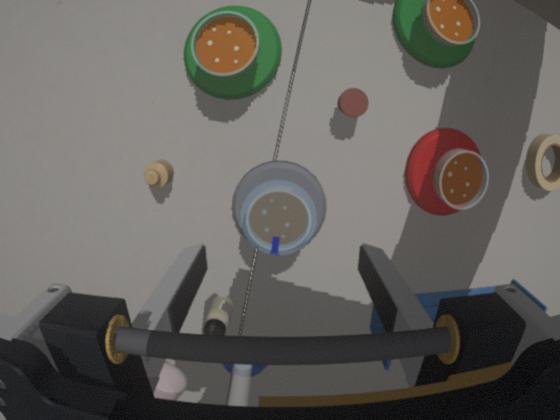

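Run:
```python
from pc import *
p=camera_params('wrist');T=np.load('w2T.npy');P=cloud(np.load('w2.npy'),p,T,True)
r=np.hypot(P[...,0]-563,P[...,1]+37)
def pl(I,nm):
    A=np.c_[I[:,:2]-[558,-37],np.ones(len(I))];w=np.ones(len(I))
    for i in range(30):
        q=np.linalg.lstsq(A*w[:,None],I[:,2]*w,rcond=None)[0];e=A@q-I[:,2];w=1/(1+e**2)
    print(nm,q.round(4),len(I))
pl(P[(r<130)&(r>50)&(abs(P[...,2])<5)],'table')
pl(P[(r<60)&(P[...,2]>8)&(P[...,2]<15)],'foot')
rl=np.hypot(P[...,0]-558.4,P[...,1]+37.1)
for a,b in [(0,15),(0,22),(15,27),(22,30)]:
    pl(P[(rl<b)&(rl>=a)&(P[...,2]>41)&(P[...,2]<66)],(a,b))
im=cv2.imread('pics/w2.png');hsv=cv2.cvtColor(im,cv2.COLOR_BGR2HSV)
m=(r<42)&(P[...,2]>41)&(P[...,2]<66)&(abs(hsv[...,0].astype(int)-118)<14)&(hsv[...,1]>130)
M=P[m];c=M.mean(0);u,s,vt=np.linalg.svd((M-c)[:,:2]);print(s,vt[0],np.arctan(vt[0][1]/vt[0][0]))
cv2.imwrite('pics/c2.png',cv2.resize(im[140:280,210:350],(560,560),interpolation=2))
```

```text
table [-0.0005 -0.0004  0.3189] 37409
foot [-7.30000e-03 -2.50000e-03  1.12065e+01] 2050
(0, 15) [1.63100e-01 3.60000e-02 4.91259e+01] 1039
(0, 22) [1.62000e-01 4.08000e-02 4.91539e+01] 2240
(15, 27) [1.61900e-01 4.14000e-02 4.91895e+01] 2324
(22, 30) [1.62000e-01 4.07000e-02 4.92049e+01] 1908
[37.44724203 13.46136807] [0.99548064 0.09496467] 0.09510798815031991
```

View pics/c2.png

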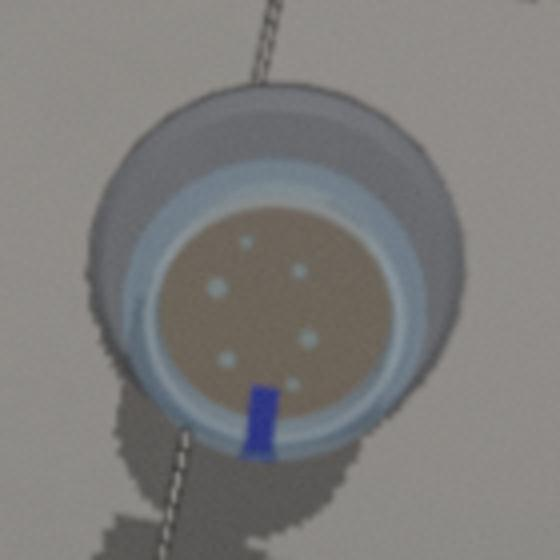

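Run:
```python
from h import *
s=read_state()
rv,t=delta(s,[562.3,-36.7,80],toolR(0.1,0.165));print(rv.round(3),t.round(4))
print(toolR(.1,.165).round(3)); print(s['wrist_force'])
```

```text
[ 0.107  0.006 -0.155] [ 0.0491 -0.0005 -0.0018]
[[ 0.163 -0.981 -0.1  ]
 [ 0.016 -0.098  0.995]
 [-0.986 -0.164  0.   ]]
[-0.33096463  0.2662974   0.35542624]
```

>>> play_rows:
  motion: [0.053, 0.003, -0.078, 0.02, -0.0005, -0.0018, -1, 0.053, 0.003, -0.078, 0.02, 0, 0, -1, 0, 0, 0, 0, 0, 0, -1]

```text
clock: 4.2
eef_pos: [565.7, -36.8, 91.7]
eef_rot: [-1.578, 1.395, 0.091]
wrist_force: [-0.5, 0.5, -0.1]
finger_gap: 94.0
```

```bash
cat > st.py <<'E'
from h import *
import sys
psi,pit,x,y,z=map(float,sys.argv[1:6])
s=read_state();rv,t=delta(s,[x,y,z],toolR(psi,pit))
print(s['clock'].__round__(2),s['eef_pos'].round(2),'F',s['wrist_force'].round(2),'M',s['moment'].round(3),'gap',round(s['finger_gap'],2),'rv',rv.round(4),'t',t.round(4))
E
python3 st.py .1 .165 562.3 -36.7 25.5
```

```text
4.2 [565.66 -36.85  91.74] F [-0.51  0.47 -0.07] M [0.031 0.049 0.03 ] gap 94.04 rv [-0.0024 -0.0017  0.0111] t [0.0646 0.0149 0.0006]
```

>>> play_rows:
  motion: [0, 0, 0.006, 0.01, 0.009, 0.0003, -1, 0, 0, 0.005, 0.02, 0.003, 0.0003, -1, 0, 0, 0, 0.02, 0.003, 0, -1, 0, 0, 0, 0.0146, 0, 0, -1, 0, 0, 0, 0, 0, 0, -1]

```text
clock: 4.7
eef_pos: [563.4, -37.3, 27.4]
eef_rot: [-1.594, 1.408, 0.082]
wrist_force: [0.5, -1.2, 0.3]
finger_gap: 94.3
```

```bash
python3 st.py .1 .165 562.3 -36.7 25.5; python3 look.py 3 >/dev/null; python3 fitw.py 3
```

```text
4.7 [563.38 -37.29  27.38] F [ 0.54 -1.24  0.31] M [ 0.051  0.079 -0.01 ] gap 94.33 rv [ 0.0049 -0.0029 -0.0027] t [0.0017 0.0013 0.0007]
 lid [557.9 -18.4  40. ]
 plane [1.620e-01 3.900e-02 4.997e+01] tilt 0.165 dir 0.235 4772 mad 0.4
 mark 190 281.94736842105266 308.81052631578945 [581.2 -35.3  53.5]
 heading -0.628
 foot [562.4 -36.4  44.5]
```

View pics/w3.png

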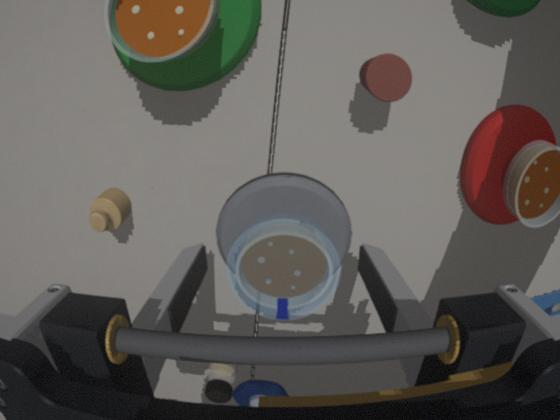

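>>> play_rows:
  motion: [0, 0, 0, 0.0017, 0.0013, 0.0007, -1, 0, 0, 0, 0, 0, 0, 1, 0, 0, 0, 0, 0, 0, 1, 0, 0, 0, 0, 0, 0, 1, 0, 0, 0, 0, 0, 0, 1]
  newtons: 8

```text
clock: 5.5
eef_pos: [563.4, -36.9, 28.9]
eef_rot: [-1.6, 1.403, 0.074]
wrist_force: [0.0, -0.8, -0.5]
finger_gap: 65.5
```

```bash
python3 st.py .1 .165 562.3 -36.7 25.5
```

```text
5.5 [563.44 -36.91  28.89] F [ 0.05 -0.8  -0.46] M [ 0.017  0.027 -0.04 ] gap 65.53 rv [ 0.0044 -0.0043  0.0032] t [0.0032 0.0017 0.0003]
```

>>> play_rows:
  motion: [0, 0, 0, 0, 0, 0, 1, 0, 0, 0, 0, 0, 0, 1]

```text
clock: 5.7
eef_pos: [563.4, -36.9, 28.9]
eef_rot: [-1.6, 1.403, 0.074]
wrist_force: [-0.4, -0.2, 0.1]
finger_gap: 62.7
```

```bash
cat > avg.py <<'E'
from h import *
import sys
def avg(n=8,cam='top'):
    S=[]
    for i in range(n):
        im,d=camera(cam);S.append(read_state())
    return S
if __name__=='__main__':
    S=avg(int(sys.argv[1]) if len(sys.argv)>1 else 8)
    for k in ['eef_pos','wrist_force','moment','finger_gap','joints']:
        a=np.array([s[k] for s in S]);print(k,a.mean(0).round(4 if k!='eef_pos' else 2),'sd',a.std(0).round(3))
    M=R.from_euler('xyz',np.array([s['eef_rot'] for s in S])).mean().as_matrix()
    print('pitch',np.arctan2(M[:2,0]@[np.cos(.1),np.sin(.1)],-M[2,0]).round(4),'roll',np.arctan2(M[:2,0]@[-np.sin(.1),np.cos(.1)],-M[2,0]).round(4),'yaw',np.arctan2(-M[0,2],M[1,2]).round(4),'t',S[-1]['clock'])
E
python3 avg.py
```

```text
eef_pos [563.45 -36.92  28.89] sd [0.008 0.011 0.007]
wrist_force [-0.088   0.2653 -0.1621] sd [0.618 0.36  0.545]
moment [ 0.0533  0.0773 -0.0071] sd [0.03  0.021 0.028]
finger_gap 62.888 sd 0.107
joints [-0.148   0.4614  1.7654  0.0541  0.7514 -1.8594] sd [0. 0. 0. 0. 0. 0.]
pitch 0.1682 roll -0.0043 yaw 0.1036 t 6.1
```

>>> play_rows:
  motion: [0, 0, 0, 0, 0, 0, 1, 0, 0, 0, -0.001, -0.0005, 0, 1, 0, 0, -0.05, -0.0015, -0.001, 0, 1, 0, 0, -0.05, -0.0015, -0.001, 0, 1]
  newtons: 20

```text
clock: 6.5
eef_pos: [565.9, -36.7, 33.6]
eef_rot: [-1.591, 1.3, 0.085]
wrist_force: [0.2, 0.1, -0.3]
finger_gap: 62.6
```

```bash
python3 avg.py 6; python3 look.py 4 |head -2; python3 fitw.py 4;cat > sc.py <<'E'
from h import *
import sys
im,d=camera('scene');cv2.imwrite(f'pics/s{sys.argv[1]}.png',cv2.resize(im[140:260,220:360],(700,600),interpolation=2))
E
python3 sc.py 4
```

```text
eef_pos [565.62 -36.71  33.54] sd [0.32  0.045 0.102]
wrist_force [ 0.198  -0.1215 -0.3953] sd [0.669 0.603 0.305]
moment [ 0.0282  0.1432 -0.0031] sd [0.023 0.036 0.015]
finger_gap 62.7015 sd 0.168
joints [-0.1604  0.4202  1.8333  0.11    0.6296 -1.9161] sd [0.    0.001 0.002 0.001 0.003 0.001]
pitch 0.269 roll -0.0041 yaw 0.1037 t 6.8
6.8 [566.  -36.7  33.6] [-0.16  0.42  1.83  0.11  0.63 -1.92]
[-0.035 -0.01   0.268] [-0.0648 -0.0147 -0.0003]
 lid [559.3 -38.   31.5]
 plane [2.6700e-01 5.3000e-02 5.3381e+01] tilt 0.266 dir 0.197 6946 mad 0.41
 mark 181 281.43646408839777 306.7513812154696 [581.  -35.3  59.8]
 heading 0.124
 foot [562.3 -36.2  44.6]
```

View pics/s4.png

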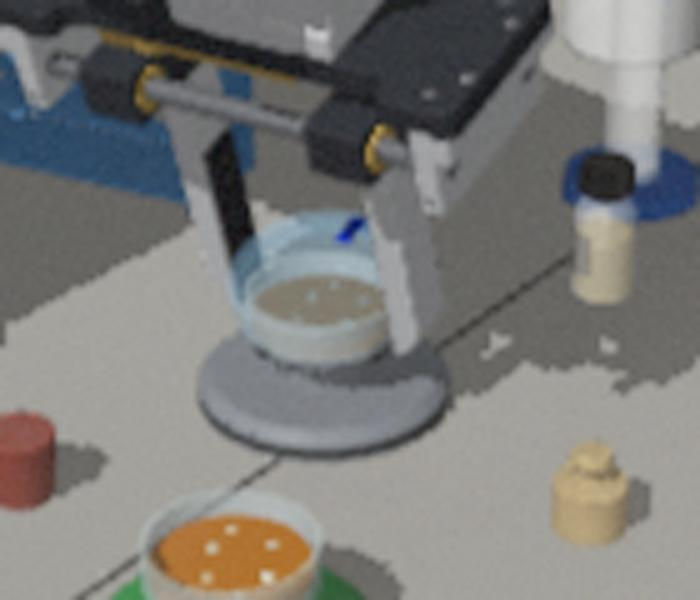

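View pics/w4.png

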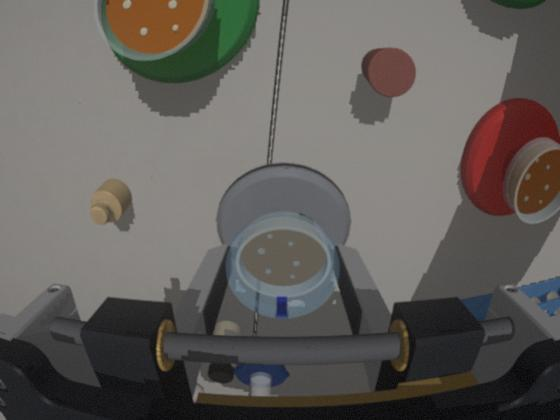

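>>> play_rows:
  motion: [0, 0, -0.04, -0.001, -0.0007, 0, 1, 0, 0, 0, 0, 0, 0, 1]

```text
clock: 7.35
eef_pos: [566.3, -36.6, 34.5]
eef_rot: [-1.588, 1.261, 0.088]
wrist_force: [-0.0, -0.3, 0.6]
finger_gap: 62.6
```

```bash
python3 avg.py 8; python3 look.py 5 |head -1; python3 fitw.py 5
```

```text
eef_pos [566.85 -36.61  34.83] sd [0.112 0.029 0.047]
wrist_force [-0.0807 -0.1101 -0.1736] sd [0.616 0.405 0.398]
moment [ 0.0183  0.1584 -0.0017] sd [0.034 0.026 0.026]
finger_gap 62.626 sd 0.17
joints [-0.1653  0.4072  1.8588  0.1392  0.5801 -1.9461] sd [0. 0. 0. 0. 0. 0.]
pitch 0.3091 roll -0.004 yaw 0.104 t 7.75
7.75 [566.9 -36.6  34.8] [-0.17  0.41  1.86  0.14  0.58 -1.95]
 lid [559.  -37.9  31.5]
 plane [ 0.312  0.057 54.148] tilt 0.307 dir 0.181 7066 mad 0.42
 mark 165 281.43636363636364 306.9878787878788 [580.9 -35.2  61.5]
 heading 0.121
 foot [562.1 -36.4  44.5]
```

>>> play_rows:
  motion: [0, 0, 0, 0.0001, -0.0004, 0, 1]

```text
clock: 8.15
eef_pos: [567.2, -36.6, 34.8]
eef_rot: [-1.588, 1.261, 0.087]
wrist_force: [0.5, -0.1, -0.4]
finger_gap: 62.5
```

```bash
python3 avg.py 8
```

```text
eef_pos [567.2  -36.54  34.79] sd [0.028 0.011 0.016]
wrist_force [ 0.4488  0.155  -0.3622] sd [0.317 0.588 0.141]
moment [ 0.0336  0.1454 -0.0002] sd [0.025 0.036 0.036]
finger_gap 62.676 sd 0.219
joints [-0.1652  0.4078  1.8582  0.1394  0.5798 -1.9462] sd [0. 0. 0. 0. 0. 0.]
pitch 0.3095 roll -0.004 yaw 0.1041 t 8.55
```

>>> play_rows:
  motion: [0, 0, 0, 0.0001, -0.0004, 0, 1]

```text
clock: 8.65
eef_pos: [567.6, -36.5, 34.8]
eef_rot: [-1.588, 1.261, 0.087]
wrist_force: [0.9, 0.0, -0.3]
finger_gap: 62.7
```

```bash
python3 avg.py 6
```

```text
eef_pos [567.62 -36.5   34.83] sd [0.026 0.01  0.011]
wrist_force [0.1875 0.0717 0.0132] sd [0.63  0.379 0.349]
moment [0.0327 0.1635 0.0042] sd [0.024 0.017 0.025]
finger_gap 62.5274 sd 0.187
joints [-0.1649  0.4085  1.8571  0.1392  0.5802 -1.9458] sd [0. 0. 0. 0. 0. 0.]
pitch 0.3095 roll -0.004 yaw 0.1041 t 8.95
```

>>> play_rows:
  motion: [0, 0, 0, 0.0001, -0.0004, 0, 1]

```text
clock: 9.05
eef_pos: [568.0, -36.5, 34.9]
eef_rot: [-1.588, 1.261, 0.088]
wrist_force: [-0.2, -0.5, 0.6]
finger_gap: 62.4
```

```bash
python3 avg.py 6
```

```text
eef_pos [568.01 -36.45  34.84] sd [0.025 0.013 0.006]
wrist_force [ 0.3613  0.1429 -0.5259] sd [0.415 0.347 0.428]
moment [ 0.0154  0.1585 -0.0069] sd [0.038 0.033 0.015]
finger_gap 62.6807 sd 0.106
joints [-0.1647  0.4091  1.856   0.139   0.5806 -1.9453] sd [0. 0. 0. 0. 0. 0.]
pitch 0.3095 roll -0.004 yaw 0.1041 t 9.35
```

>>> play_rows:
  motion: [0, 0, 0, 0.0001, -0.0004, 0, 1]

```text
clock: 9.45
eef_pos: [568.4, -36.4, 34.8]
eef_rot: [-1.588, 1.261, 0.088]
wrist_force: [0.1, 0.4, -0.4]
finger_gap: 62.7
```

```bash
python3 avg.py 6;python3 look.py 6 |head -1; python3 fitw.py 6
```

```text
eef_pos [568.4  -36.41  34.85] sd [0.028 0.009 0.013]
wrist_force [-0.6283  0.0444 -0.4752] sd [0.217 0.685 0.391]
moment [ 0.0344  0.2075 -0.008 ] sd [0.035 0.015 0.028]
finger_gap 62.6943 sd 0.221
joints [-0.1645  0.4098  1.8549  0.1388  0.5811 -1.9449] sd [0. 0. 0. 0. 0. 0.]
pitch 0.3094 roll -0.004 yaw 0.1041 t 9.75
9.75 [568.4 -36.4  34.8] [-0.16  0.41  1.85  0.14  0.58 -1.94]
 lid [560.4 -37.   31.2]
 plane [ 0.311  0.057 54.237] tilt 0.306 dir 0.18 7060 mad 0.41
 mark 165 281.3818181818182 306.93939393939394 [582.4 -35.1  61.6]
 heading 0.086
 foot [561.8 -36.3  44.4]
```

>>> play_rows:
  motion: [0, 0, 0, 0.0001, -0.0002, 0, 1]

```text
clock: 10.15
eef_pos: [568.6, -36.4, 34.8]
eef_rot: [-1.588, 1.261, 0.088]
wrist_force: [-0.5, -0.7, -1.5]
finger_gap: 62.8
```

```bash
python3 avg.py 6
```

```text
eef_pos [568.56 -36.39  34.78] sd [0.013 0.011 0.008]
wrist_force [-0.6574  0.0124 -0.3545] sd [0.472 0.632 0.57 ]
moment [-0.0222  0.2976 -0.0104] sd [0.025 0.014 0.034]
finger_gap 62.6957 sd 0.186
joints [-0.1644  0.4103  1.8544  0.1387  0.5812 -1.9447] sd [0. 0. 0. 0. 0. 0.]
pitch 0.3093 roll -0.0039 yaw 0.1041 t 10.45
```

>>> play_rows:
  motion: [0, 0, 0, 0.0001, -0.0003, 0, 1]

```text
clock: 10.55
eef_pos: [568.7, -36.3, 34.7]
eef_rot: [-1.588, 1.262, 0.088]
wrist_force: [-2.2, -0.4, -0.4]
finger_gap: 62.5
```

```bash
python3 avg.py 6
```

```text
eef_pos [568.74 -36.34  34.69] sd [0.011 0.013 0.018]
wrist_force [-2.1767 -0.5022 -0.2777] sd [0.825 0.471 0.271]
moment [-0.0697  0.5343  0.0204] sd [0.021 0.045 0.022]
finger_gap 62.6597 sd 0.308
joints [-0.1642  0.4109  1.8537  0.1385  0.5816 -1.9444] sd [0. 0. 0. 0. 0. 0.]
pitch 0.309 roll -0.0039 yaw 0.1041 t 10.85
```

```bash
python3 avg.py 10;python3 look.py 7 |head -1; python3 fitw.py 7; python3 sc.py 7
```

```text
eef_pos [568.78 -36.34  34.71] sd [0.011 0.008 0.014]
wrist_force [-2.7663 -0.4282 -0.7989] sd [0.643 0.351 0.575]
moment [-0.0716  0.6547 -0.0215] sd [0.025 0.043 0.027]
finger_gap 62.7458 sd 0.188
joints [-0.1642  0.4109  1.8537  0.1385  0.5816 -1.9444] sd [0. 0. 0. 0. 0. 0.]
pitch 0.3091 roll -0.0039 yaw 0.1041 t 11.35
11.35 [568.8 -36.3  34.7] [-0.16  0.41  1.85  0.14  0.58 -1.94]
 lid [560.2 -37.2  31.9]
 plane [ 0.305  0.056 53.909] tilt 0.301 dir 0.182 7068 mad 0.41
 mark 163 281.4171779141104 306.92638036809814 [583.  -35.   61.4]
 heading 0.097
 foot [562.1 -36.4  44.5]
```

View pics/s7.png

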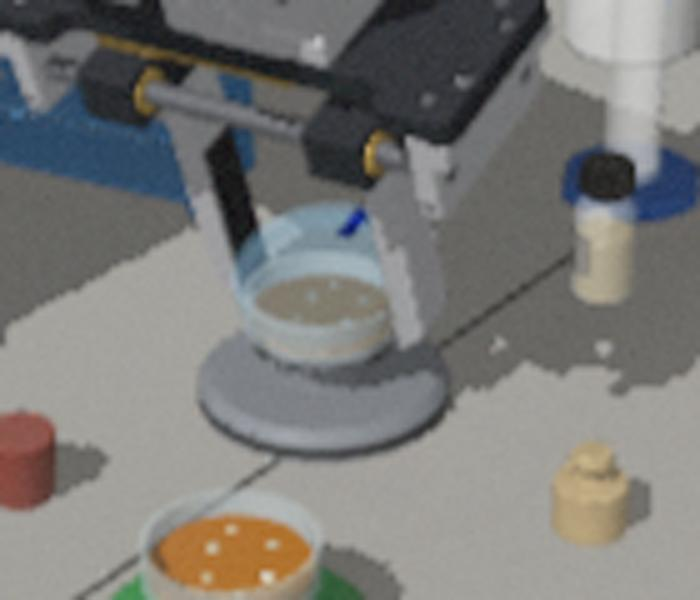

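```bash
cat > path.py <<'E'
import numpy as np,sys
th0,cz0=.302,52.0
def tcp(C,th): return np.array([C[0]+2.68*np.cos(th)+18.96*np.sin(th),C[1]+2.68*np.sin(th)-18.96*np.cos(th)])
prev=tcp((-1.72,52.0),.302)
for th in [.302,.25,.2,.15,.1,.05,0]:
    g=.5+.7*(1-th/.302); cx=29.5*np.cos(th)-8*np.sin(th)-27.5-g
    C=(cx,44.5+(27.5+cx)*np.tan(th)); t=tcp(C,th)
    pt=th+.007; d=t-prev; m=pt+.025
    print(th,'C',np.round(C,2),'tcp',(t+[562.3,0]).round(2),'d tool x,y',np.round([d@[np.sin(m),-np.cos(m)],d@[-np.cos(m),-np.sin(m)]],2)); prev=t
E
python3 path.py
```

```text
0.302 C [-2.21 52.38] tcp [568.28  35.07] d tool x,y [-0.52  0.34]
0.25 C [-1.52 51.13] tcp [568.07  33.43] d tool x,y [1.52 0.66]
0.2 C [-0.91 49.89] tcp [567.78  31.84] d tool x,y [1.48 0.65]
0.15 C [-0.38 48.6 ] tcp [567.4   30.25] d tool x,y [1.49 0.66]
0.1 C [ 0.09 47.27] tcp [566.95  28.67] d tool x,y [1.51 0.66]
0.05 C [ 0.48 45.9 ] tcp [566.4  27.1] d tool x,y [1.52 0.67]
0 C [ 0.8 44.5] tcp [565.78  25.54] d tool x,y [1.54 0.67]
```

>>> play_rows:
  motion: [0, 0, 0, -0.0005, 0.0004, 0, 1, 0, 0, 0.05, 0.0015, 0.0007, 0, 1, 0, 0, 0.05, 0.0015, 0.0007, 0, 1]

```text
clock: 12.0
eef_pos: [568.2, -36.7, 32.6]
eef_rot: [-1.599, 1.361, 0.076]
wrist_force: [-0.8, 0.5, 0.1]
finger_gap: 62.9
```

```bash
python3 avg.py 6;python3 look.py 8 |head -1; python3 fitw.py 8
```

```text
eef_pos [568.18 -36.51  32.26] sd [0.182 0.052 0.135]
wrist_force [-1.032   0.1459 -0.5926] sd [1.651 0.653 0.41 ]
moment [-0.0238  0.3851  0.0098] sd [0.097 0.36  0.032]
finger_gap 62.6676 sd 0.178
joints [-0.1511  0.4478  1.783   0.0732  0.7069 -1.8771] sd [0.    0.001 0.002 0.001 0.003 0.001]
pitch 0.2105 roll -0.0047 yaw 0.1038 t 12.3
12.3 [567.9 -36.5  32.2] [-0.15  0.45  1.78  0.07  0.71 -1.88]
 lid [562.1 -37.6  32. ]
 plane [2.0800e-01 4.7000e-02 5.2362e+01] tilt 0.21 dir 0.222 6887 mad 0.4
 mark 193 281.5025906735751 306.3834196891192 [584.1 -35.   57.5]
 heading 0.117
 foot [562.2 -36.4  44.6]
```

>>> play_rows:
  motion: [0, 0, 0.05, 0.0016, 0.001, 0, 1, 0, 0, 0.05, 0.0016, 0.0008, 0, 1]

```text
clock: 12.8
eef_pos: [566.0, -36.9, 28.9]
eef_rot: [-1.621, 1.462, 0.053]
wrist_force: [-0.8, -0.1, -0.2]
finger_gap: 62.9
```

```bash
python3 avg.py 6;python3 look.py 9 |head -1; python3 fitw.py 9
```

```text
eef_pos [566.24 -36.73  28.62] sd [0.295 0.06  0.125]
wrist_force [ 0.0376  0.0712 -0.1351] sd [0.495 0.493 0.31 ]
moment [0.0261 0.0587 0.0094] sd [0.043 0.036 0.02 ]
finger_gap 62.6638 sd 0.151
joints [-0.1395  0.4911  1.7126  0.0289  0.8302 -1.8324] sd [0.    0.001 0.002 0.001 0.003 0.001]
pitch 0.1099 roll -0.0049 yaw 0.1034 t 13.1
13.1 [565.9 -36.7  28.6] [-0.14  0.49  1.71  0.03  0.83 -1.83]
 lid [562.3 -37.2  32.2]
 plane [1.0400e-01 3.5000e-02 4.9319e+01] tilt 0.11 dir 0.324 6754 mad 0.4
 mark 192 281.34375 306.8229166666667 [585.  -35.   52.1]
 heading 0.097
 foot [562.4 -36.5  44.5]
```

>>> play_rows:
  motion: [0, 0, 0.05, 0.0015, 0.0003, 0, 1, 0, 0, 0.05, 0.0012, 0.0003, 0, 1]

```text
clock: 13.6
eef_pos: [565.0, -37.0, 26.3]
eef_rot: [-2.143, 1.561, -0.469]
wrist_force: [0.0, -0.2, 0.9]
finger_gap: 63.0
```

```bash
python3 avg.py 6;python3 look.py 10 |head -1; python3 fitw.py 10; python3 sc.py 10
```

```text
eef_pos [565.24 -36.87  25.99] sd [0.261 0.051 0.119]
wrist_force [-0.0842  0.1715 -0.1344] sd [0.524 0.407 0.409]
moment [0.0522 0.0051 0.0175] sd [0.023 0.032 0.02 ]
finger_gap 62.7414 sd 0.215
joints [-0.1285  0.5396  1.6372 -0.0034  0.9542 -1.8005] sd [0.    0.001 0.002 0.001 0.003 0.001]
pitch 0.0096 roll -0.0051 yaw 0.1031 t 13.9
13.9 [564.9 -36.9  26. ] [-0.13  0.54  1.64 -0.    0.95 -1.8 ]
 lid [563.2 -36.7  31.9]
 plane [5.0000e-03 2.5000e-02 4.7067e+01] tilt 0.026 dir 1.363 6728 mad 0.38
 mark 194 281.33505154639175 306.67525773195877 [586.2 -34.9  47.6]
 heading 0.074
 foot [562.5 -36.5  44.6]
```

View pics/s10.png

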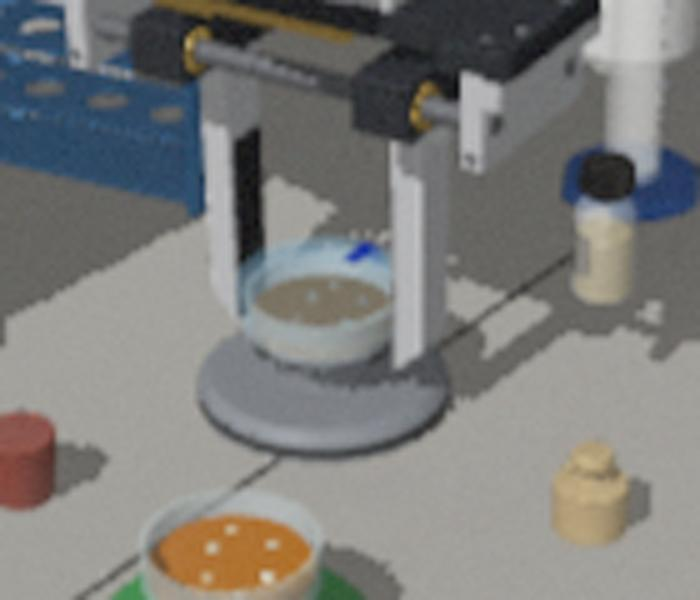

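View pics/w10.png

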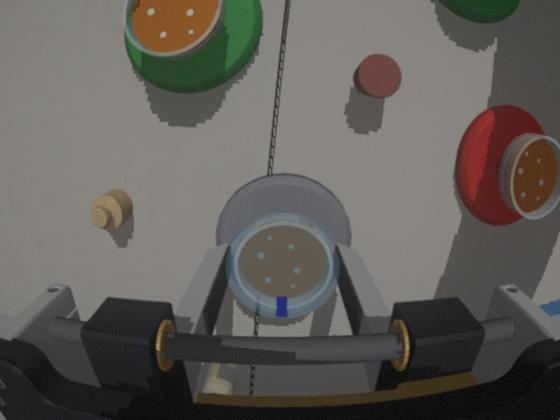

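>>> play_rows:
  motion: [0, 0.025, 0.005, 0.0005, 0, -0.0005, 1]

```text
clock: 14.35
eef_pos: [565.2, -37.8, 25.7]
eef_rot: [-2.97, 1.54, -1.297]
wrist_force: [-0.4, 0.3, -0.0]
finger_gap: 62.5
```

```bash
python3 avg.py 6;python3 look.py 11 |head -1; python3 fitw.py 11
```

```text
eef_pos [565.17 -37.32  25.65] sd [0.012 0.112 0.024]
wrist_force [ 0.1399  0.426  -0.14  ] sd [0.689 0.33  0.332]
moment [ 0.0518  0.0209 -0.0061] sd [0.031 0.028 0.024]
finger_gap 62.8579 sd 0.153
joints [-0.117   0.5405  1.6371 -0.0349  0.9528 -1.7708] sd [0.    0.    0.    0.001 0.    0.001]
pitch 0.0051 roll -0.0302 yaw 0.103 t 14.65
14.65 [565.2 -37.5  25.7] [-0.12  0.54  1.64 -0.03  0.95 -1.77]
 lid [563.6 -37.   32. ]
 plane [ 3.0000e-03 -1.0000e-03  4.6705e+01] tilt 0.003 dir -0.503 6723 mad 0.39
 mark 193 281.24870466321244 306.60103626943004 [586.5 -35.   47.1]
 heading 0.087
 foot [562.6 -36.6  44.5]
```

>>> play_rows:
  motion: [0, 0, 0, 0.0004, 0.0007, 0.0002, 1]

```text
clock: 15.05
eef_pos: [564.5, -37.4, 25.3]
eef_rot: [-2.971, 1.54, -1.298]
wrist_force: [-0.3, -0.2, -0.2]
finger_gap: 62.7
```

```bash
python3 avg.py 6;python3 look.py 12 |head -1; python3 fitw.py 12
```

```text
eef_pos [564.41 -37.35  25.23] sd [0.059 0.01  0.036]
wrist_force [-0.0639 -0.1296 -0.4975] sd [0.38  0.488 0.552]
moment [ 0.0437 -0.0087  0.0002] sd [0.037 0.018 0.024]
finger_gap 62.7094 sd 0.129
joints [-0.1173  0.5398  1.6395 -0.0346  0.9512 -1.7709] sd [0. 0. 0. 0. 0. 0.]
pitch 0.005 roll -0.03 yaw 0.1027 t 15.35
15.35 [564.5 -37.4  25.3] [-0.12  0.54  1.64 -0.03  0.95 -1.77]
 lid [563.  -37.1  32.2]
 plane [ 2.0000e-03 -0.0000e+00  4.6295e+01] tilt 0.002 dir -0.033 6729 mad 0.39
 mark 193 281.2746113989637 306.75129533678756 [585.8 -34.9  46.8]
 heading 0.096
 foot [562.6 -36.4  44.6]
```

>>> play_rows:
  motion: [0, 0, 0, 0.0002, 0, 0, 1, 0, 0, 0, 0, 0, 0, -1, 0, 0, 0, 0, 0, 0, -1, 0, 0, 0, 0, 0, 0, -1, 0, 0, 0, 0, 0, 0, -1, 0, 0, 0, 0, 0, 0, -1]
  newtons: 5

```text
clock: 16.25
eef_pos: [564.6, -37.4, 25.2]
eef_rot: [-2.968, 1.54, -1.294]
wrist_force: [-0.5, -0.1, 0.4]
finger_gap: 93.9
```

```bash
python3 avg.py 3;python3 look.py 13 |head -1; python3 fitw.py 13
```

```text
eef_pos [564.56 -37.37  25.15] sd [0.006 0.017 0.007]
wrist_force [ 0.4081  0.2269 -0.544 ] sd [0.398 0.187 0.185]
moment [ 0.0296 -0.002   0.0065] sd [0.035 0.019 0.033]
finger_gap 93.9309 sd 0.159
joints [-0.1173  0.54    1.6393 -0.0347  0.9508 -1.7709] sd [0. 0. 0. 0. 0. 0.]
pitch 0.0053 roll -0.0301 yaw 0.1027 t 16.4
16.4 [564.6 -37.4  25.2] [-0.12  0.54  1.64 -0.03  0.95 -1.77]
 lid [563.1 -24.8  36.6]
 plane [ 2.0000e-03 -0.0000e+00  4.5571e+01] tilt 0.002 dir -0.192 5675 mad 0.4
 mark 186 281.5967741935484 306.01612903225805 [585.8 -34.7  46. ]
 heading -0.413
 foot [562.6 -36.5  44.5]
```

Seated: the plate's top is at 45.6 mm with a tilt of 0.002 rad. Retreating straight up and looking again.

>>> play_rows:
  motion: [0, 0, 0, -0.02, 0, 0, -1, 0, 0, 0, -0.03, 0, 0, -1, 0, 0, 0, -0.03, 0, 0, -1, 0, 0, 0, -0.03, 0, 0, -1, 0, 0, 0, 0, 0, 0, -1]

```text
clock: 17.2
eef_pos: [563.0, -34.0, 138.2]
eef_rot: [-3.051, 1.541, -1.377]
wrist_force: [0.9, -0.0, 0.6]
finger_gap: 94.3
```

```bash
python3 look.py 14; python3 fitw.py 14
python3 - <<'E'
from pc import *
from scipy.spatial import ConvexHull
im,d=camera('top');p=camera_params('top')
P=cloud(d,p,p['T'],False).reshape(-1,3);P=P[np.hypot(P[:,0]-563,P[:,1]+37)<60]
for nm,a,b in (('foot',7,16),('lid',41,60)):
    F=P[(P[:,2]>a)&(P[:,2]<b)];print(nm,len(F),circ(F[ConvexHull(F[:,:2]).vertices,:2]).round(1) if len(F)>30 else '')
for o in ['vial','check_weight','stopper']:
    for r in place_of('top',o)[:1]:print(o,(p['T']@np.r_[r['at'],1])[:3].round(1))
E
python3 sc.py 14
```

```text
17.2 [563.  -34.  138.2] [-0.11  0.39  1.56 -0.03  1.18 -1.77]
[-0.037 -0.03   0.002] [ 0.0383  0.0004 -0.0019]
turntable 0.84 [ 426.8 -109.2    1.4] [223.  56.]
turntable 0.79 [349.3  76.2  -0.8] [416.   9.]
turntable 0.58 [490.  122.2  -3.4] [441. 148.]
lid 0.74 [565.9 -36.9  43.7] [282. 214.]
dish_rim 0.97 [490.7 122.8  43.7] [463. 155.]
dish_rim 0.74 [ 427.  -110.4   43.2] [212.  48.]
caught_edge 0.57 [596.1 -34.8  34.9] [281. 242.]
back_edge 0.78 [532.1 -39.5  37.1] [283. 175.]
 lid [562.7 -36.7  31.4]
 plane [ 2.0000e-03 -1.0000e-03  4.5463e+01] tilt 0.002 dir -0.365 2841 mad 0.46
 mark 75 281.61333333333334 235.89333333333335 [585.4 -34.8  46. ]
 heading 0.082
 foot [562.5 -36.6  44.4]
foot 0 
lid 0 
check_weight [ 554.2 -156.6   -2.5]
```

View pics/w14.png

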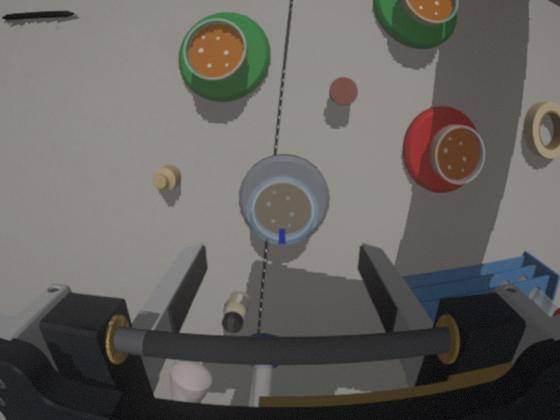

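View pics/s14.png

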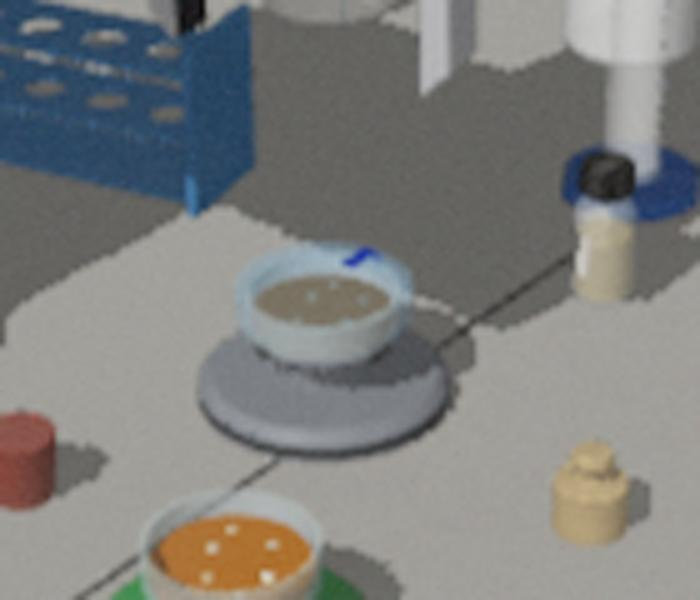

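The wrist picture shows the lid at (283,210), concentric with the foot disc. The scene crop shows it flat, the arm clear, and the bystanders in place.

```bash
python3 -c "
from cell import *
print(sign_off())"
```

```text
the job is handed in; nothing more can be done
None
```

The lid is back on the dish, flat, centred and released. I handed the job in at about 17 s; sign-off gives no verdict.

**What I did:**
- I gripped the lid across its diameter and tilted it to about 0.31 rad. That put the caught edge about 9–10 mm above the rim, with the back edge about 8 mm below it.
- I drew it towards the mark in steps of 0.2–0.4 mm until the back skirt bore on the wall. The wrist force there was about 2.2–2.8 N, and I held it for about 0.8 s.
- I then lowered it in stages to flat, centred it, let go and moved straight up.

**Last checks (wrist depth camera):**

| Check | Measured | Limit |
|---|---|---|
| Tilt | 0.002 rad | 0.04 rad |
| Plate top height | 45.5 mm (46 mm when seated) | +1.5 / −2 mm |
| Offset of lid centre from the foot disc's centre | about 0.2 mm | 3.5 mm |

The gripper was clear of everything. The vial, check weight and stopper look undisturbed in the pictures.

**What failed or disagreed:**
- The last top-camera check found no points on the foot or lid, probably because the arm was in the way. It located only the check weight.
- The direction of the lid's tilt (about 0.25 rad) and the direction of its mark (about 0.09 rad) differed at the start. The lid therefore sat about 0.025 rad off sideways in the grip, and I levelled that before letting go.
- While lowering, there was a brief second contact at the back, seen in the wrist force. It averaged about 1 N with a large spread, and I did not measure its peak; I backed off at once.

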